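# Load the sample cooler and latch its door

### The job

Put the vial rack into the corner nest on the sample cooler's pulled-out tray and slide the tray fully home. Then push the cooler's door shut with light, steady pressure near its free edge until the sprung latch rides over the keeper lip and snaps in, so that the door stays shut on its own. Do not slam or force the door or the tray, and leave the other things on the bench where they stand.

Things in the scene. Friction and masses are not known exactly. Their poses are not given: they have to be found in the camera images.
- vial_rack: Open blue rack full of small vials, loose, 64 mm along its x, 120 mm along its y. Its plates, 0-4 and 20-24 mm above its underside, bear a grasp across the 64 mm; vial caps reach 37 mm and the vials are fast. Origin: centre of the underside. Both ways round are equal.
- sample_cooler: White bench module fixed to the bench, 190 (x) x 170 (y) x 118 mm high. Origin: centre of the underside, at bench height. Its x points inwards (front plane at x = -95 mm), its y to the hinge side. Front opening: y = -75 to +45, z = 22 to 98 mm. The latch's steel keeper strap stands off the wall at y = -95 to -85 mm, z = 47 to 77 mm, reaching 21 to 46 mm in front of the front plane.
- tray (a joint): Slide of the cooler's pull-out tray, m: 0 = fully home (grey front plate flush with the cooler's front plane), up to 0.17 = pulled out along the cooler's -x. Rubs with about 1.5 N; hard stop at 0.
- tray_nest (a point): Middle of the tray's nest, on the tray floor 34 mm above the bench; moves with the tray, axes as the cooler's. The rack stands here with its long side along this x, between 7 mm high corner lips with 3.5 mm play all round (the 48 mm high front plate is 8 mm clear of its front end); between the lips its long sides are open for fingers.
- tray_front (a point): Point on the outer face of the tray's front plate, 60 mm above the bench; moves with the tray, axes as the cooler's. The plate is 112 mm wide and reaches from 26 to 74 mm above the bench. Push it along this +x.
- door (a joint): Hinge angle of the cooler's door, rad: grows as it opens, up to 2.1. Unless latched, a light spring (1 N at the edge) swings it open. It latches near 0, but the keeper is adjustable: its depth setting, not measured, differs by up to 12 mm (0.09 rad) either way and shifts both the latching point and the stiff buffer that stops the door just beyond it. Cannot shut while the tray is out.
- door_hinge (a point): Point on the vertical hinge axis, 62 mm above the bench, turning with the door: its -y points along the leaf to the free edge, 137 mm away; its -x points out of the outer face, 7 mm away. Leaf 14 mm thick, 12 to 112 mm above the bench, white with a clear window. Shutting turns it anticlockwise seen from above.
- door_push (a point): Point on the door's outer face, 32 mm from the free edge, 105 mm from the hinge axis, 80 mm above the bench; axes as door_hinge. Push here along +x. Riding the latch over the keeper lip takes 3 to 10 N here over some 9 mm; then the resistance drops as the bolt snaps in, then rises steeply at the buffer. More than about 20 N would strain the door.
- latch_bolt (a joint): How far the bevelled steel bolt in the door's free edge is pressed in against its spring, m: 0 = fully out, 10 mm proud of the edge; about 0.006 on the crest of the keeper lip; near 0 again once snapped in behind it.
- beaker: Clear 100 ml beaker, 56 mm across, 68 mm high, bystander. Origin: centre of the underside.
- amber_bottle: Amber bottle, 60 mm across, 122 mm high, bystander. Origin: centre of the underside.

How it is judged:
On the way, in this order (a step that is already met when the one before it is completed fails the run):
1. the rack stands in the tray's nest (x of vial_rack in the frame of tray_nest between -0.006 and 0.006 m and y of vial_rack in the frame of tray_nest between -0.006 and 0.006 m and z of vial_rack in the frame of tray_nest between -0.003 and 0.003 m and angle between vial_rack's own z axis and vertical below 0.1 rad and angle between the y axis of vial_rack and the x axis of tray_nest, either way round below 0.1 rad), for 0.2 s.
2. the tray, with the rack in its nest, is fully home (all of step 1 and value of joint tray below 0.006 m), for 0.2 s.
At the end, for the whole second after the job is handed in: Door under 0.14 rad with the latch bolt sprung out behind the keeper (pressed in under 2 mm); tray within 6 mm of home; rack in the nest: within 6 mm of its middle each way, 3 mm of the floor, upright and square within 0.1 rad (all of step 2 and value of joint door below 0.14 rad and value of joint latch_bolt below 0.002 m); the robot touches nothing.
It fails at once if the door is pressed with more than 22 N over its last 0.35 rad, or the tray with more than 30 N ((value of joint door below 0.35 rad and (contact force between door and the arm above 22 N or contact force between door and the fingers above 22 N)) or contact force between tray and the fingers above 30 N).
It fails at once if the door is slammed: it moves faster than 1.6 rad/s over the last 0.2 rad (value of joint door below 0.2 rad and velocity of joint door below -1.6 rad/s).
It fails at once if the beaker or the amber bottle is moved more than 20 mm or tipped (distance of any of beaker, amber_bottle from where it was at the start of the episode above 0.02 m or angle between any of beaker, amber_bottle's own z axis and vertical above 0.3 rad).
It also fails if it takes over 72 s, if anything falls off the work surface, if the arm or the gripper's body presses on something with over 40 N, if the wrist force passes 120 N, or if a joint passes its speed limit or range.

### The arm

A 6-joint arm with a two-finger parallel gripper is mounted at the origin on the work surface; the furniture and walls round the work are solid. World frame = base frame: x ahead of the robot, y to its left, z up, the work surface at z = 0. Lengths are in m, angles in rad, forces in N, time in s.
With the tool pointing down it reaches from about 0.275 to 1 m from the base axis. Payload 8.4 kg.
Tool frame: the origin (TCP) lies on the centre line of the jaws, within the pads' length; the fingertips stand 17 mm ahead of it and the grasp point (between the pads) lies 2 mm behind it (bot.tcp_to_tips is the z of the fingertips in the tool frame, in m); z points along the fingers, y is the line along which they close (so a half turn about z gives the same grasp; the last joint's range is limited). The gripper opens to 85 mm and grips with 20 to 120 N. Pads are 22 mm wide; open, the fingers measure 114 mm over their backs; the gripper's body (76 mm by 85 mm) begins 54 mm behind the grasp point. The pads swing forward as they close: fully open they stand 13 mm farther back than shut.
Start: joints at [-1.269, 0.353, 1.633, -0, 1.155, -0.002], TCP at [0.187, -0.596, 0.248] pointing down, gripper open.
Joint ranges: [-2.63, 2.63], [-0.92, 2.1], [0.06, 2.66], [-1.3, 4.44], [0, 2.69], [-3.02, 3.02]. Speed limits (rad/s): [2.22, 2.22, 2.79, 3.14, 3.14, 3.14].

### API

Orientations are given as a unit quaternion [x, y, z, w].
In Python, from workcell import bot, hand, kinematics, get_obs, vision, hand_in gives the robot as it stands. The module is installed in compiled form; this text tells all that it offers. Calls block until the motion is done:
- bot.reach(position, orientation): joint-space move of the TCP to a pose.
- bot.servo_line(position, ori=None, velocity=0.15): straight line of the TCP; ori=None keeps the orientation; velocity is the mean speed in m/s.
- bot.goto_joints(angles): joint-space move.
- hand.move_gripper(opening, strength=None): finger opening in m; strength is the grip in N (None keeps the last); returns when the fingers have stopped.
- bot.dwell(seconds).
- kinematics.solve_ik(position, orientation): joint angles nearest the present ones, or None.
- get_obs(): the state.
- vision.read_camera(name): name is "scene" or "top" or "wrist"; returns a dict with "frame" (384x512x3 uint8, red, green, blue), "intrinsics" (3x3 intrinsics, pixels), "dist" ([k1, k2, p1, p2, k3] as OpenCV has them; the pictures are not rectified), "view" (4x4, takes a point from world to camera coordinates). Camera axes: x right, y down, z forward; pixel columns grow to the right and rows downward; lengths in m; the calibration is good to about 2 mm. A picture is of the moment at which its call begins. There is no depth.
A pose or a line that the arm cannot do raises bot.IKError and nothing moves.
- hand_in(): hands the job in; it is judged then, once.
The state is a dict: "time_s": time; "joint_pos": joint angles; "joint_vel": joint speeds; "joint_efforts": joint torques, N m; "position": TCP position; "orientation": TCP orientation; "wrist_force": force on the tool from outside, world axes, zero at the start; "ft_torque": the same for the moment, N m; "gripper_width": finger opening in m; "grip_force": force on a finger pad.
Only numpy, scipy, OpenCV 4.12 (cv2) and the standard library are available. Lean on these libraries where they do the work, as an engineer would, in place of code of your own. Each camera call takes 0.05 s, during which the arm holds its last target. There are 200 camera calls.

## Working session

There is one attempt and no reset: what is moved stays moved. The work goes in short steps, each a Python script; the robot and the scene stay as the last script left them, time stands still between calls to the robot, and variables do not carry over. Pictures are saved under pics/ and viewed, at most 10 in all, crops included, and the job is handed in when it is done.

```bash
mkdir -p pics; cat > h.py <<'E'
import numpy as np, cv2
from workcell import bot, hand, kinematics, get_obs, vision, hand_in
from scipy.spatial.transform import Rotation as R
def snap(name, fn, crop=None, scale=1):
    c=vision.read_camera(name); f=c["frame"]
    np.savez("pics/"+fn+".npz",K=c["intrinsics"],d=c["dist"],V=c["view"],f=f)
    if crop: f=f[crop[1]:crop[3],crop[0]:crop[2]]
    f=cv2.resize(f,None,fx=scale,fy=scale,interpolation=cv2.INTER_CUBIC)
    cv2.imwrite("pics/"+fn+".png",f[:,:,::-1])
def ray(fn,px,z):
    c=np.load("pics/"+fn+".npz"); K=np.array(c["K"],float);V=np.array(c["V"],float)
    u=cv2.undistortPoints(np.array([[px]],float),K,np.array(c["d"],float))[0,0]
    d=V[:3,:3].T@np.array([u[0],u[1],1]); o=-V[:3,:3].T@V[:3,3]
    return o+d*(z-o[2])/d[2]
def proj(fn,P):
    c=np.load("pics/"+fn+".npz");V=np.array(c["V"],float)
    return cv2.projectPoints(np.array(P,float).reshape(-1,1,3),cv2.Rodrigues(V[:3,:3])[0],V[:3,3],np.array(c["K"],float),np.array(c["d"],float))[0][:,0]
def down(yaw): # tool y axis (closing line) direction = yaw+90deg ; tool x at yaw mirrored
    return (R.from_euler('z',yaw)*R.from_euler('x',np.pi)).as_quat()
E
python3 - <<'E'
from h import *
snap("top","top1",scale=1.5); snap("scene","scene1",scale=1.5)
o=get_obs(); print(o)
for n in("top1","scene1"):
    c=np.load(f"pics/{n}.npz");V=c["V"];print(n,-V[:3,:3].T@V[:3,3],V[2,:3])
E
```

```text
{'time_s': 0.1, 'joint_pos': array([-1.26938941e+00,  3.53570574e-01,  1.63402739e+00,  9.52749066e-06,
        1.15520701e+00, -2.41516917e-03]), 'joint_vel': array([-1.55973785e-03, -1.68550329e-03, -1.01860073e-03, -9.00784490e-04,
       -1.71223430e-03,  4.73039022e-06]), 'joint_efforts': array([-3.35635114e-04, -6.06358051e+01, -3.42818999e+01, -1.49353878e-04,
        3.95077601e-03,  4.04627841e-06]), 'position': array([ 0.18685895, -0.59600514,  0.24765579]), 'orientation': array([ 9.88483800e-01,  1.51325511e-01, -8.59727529e-05, -6.00047877e-04]), 'wrist_force': array([-0.48860134,  0.0124783 ,  0.33805844]), 'ft_torque': array([0.01591594, 0.03011658, 0.03695772]), 'grip_force': 0.0, 'gripper_width': 0.08503278392298858}
top1 [0.28677035 0.14819291 1.05164742] [ 0.14877931 -0.00555    -0.98885485]
scene1 [-0.1284252   0.7385459   0.95571109] [ 0.46527487 -0.47558769 -0.74654916]
```

View pics/top1.png

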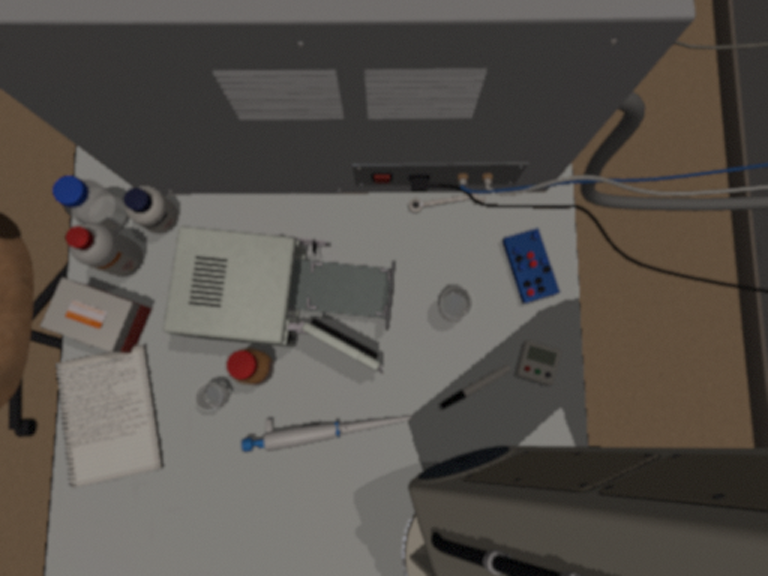

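View pics/scene1.png

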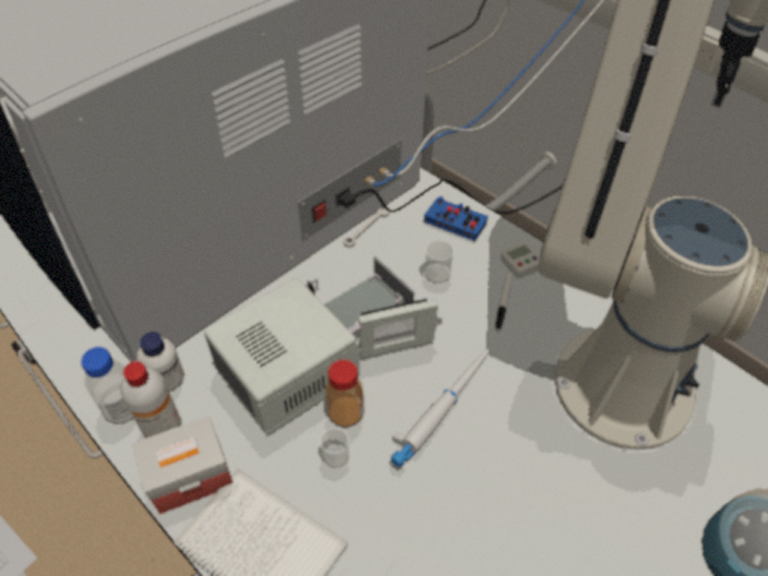

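The top view is rotated, with world +y to the left and +x up. It shows the cooler at (235,285), the tray pulled out to about (350,290), the door ajar from (305,325) to (380,365), the amber bottle at (247,365), beaker-like glasses at (453,303) and (212,395), and a blue item at (530,265). I'll enlarge the key regions.

```bash
python3 - <<'E'
from h import *
a=np.load("pics/scene1.npz")["f"][125:240,190:345]; a=cv2.resize(a,None,fx=5,fy=5,interpolation=cv2.INTER_CUBIC)
cv2.imwrite("pics/s_c.png",a[:,:,::-1])
b=np.load("pics/top1.npz")["f"][140:265,180:380]; b=cv2.resize(b,None,fx=4,fy=4,interpolation=cv2.INTER_CUBIC)
b=cv2.convertScaleAbs(b,alpha=1.5)
cv2.imwrite("pics/t_c.png",b[:,:,::-1])
for p in[(502,238),(541,229),(559,292),(522,303)]: print(ray("top1",np.array(p)/1.5,0.02))
E
```

```text
[ 0.52637432 -0.05351911  0.02      ]
[ 0.54187033 -0.12240659  0.02      ]
[ 0.43005874 -0.14825544  0.02      ]
[ 0.41149872 -0.08370366  0.02      ]
```

View pics/s_c.png

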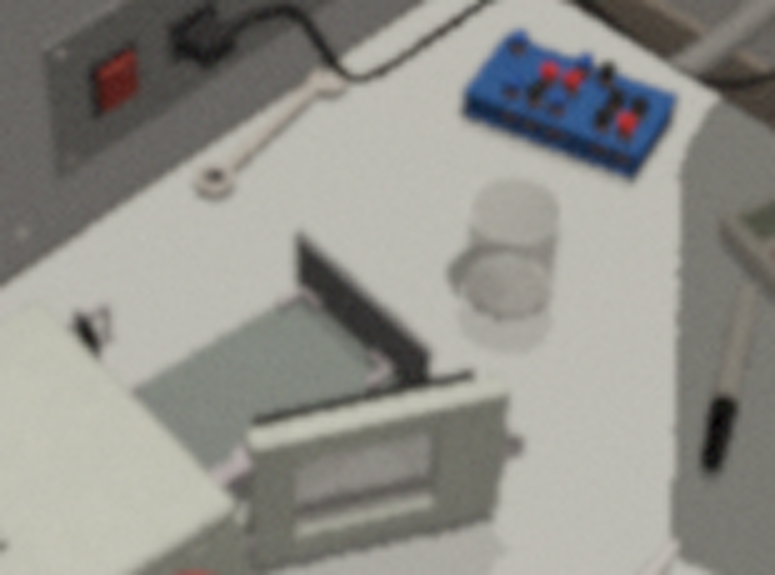

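View pics/t_c.png

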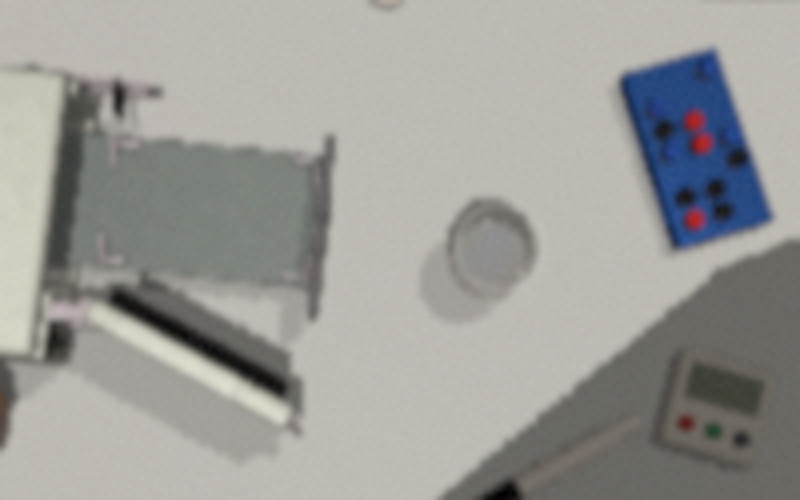

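The blue item is the rack, with its top plate corners in the enlarged top crop at (623,76), (714,50), (771,217) and (676,248). The tray nest is empty, and its plate runs from (332,137) to (313,318). The door is roughly 0.5 rad off the tray line, from (90,310) to (295,420). A beaker stands at (490,245), between the rack and the tray. Next I fit the poses.

```bash
cat > fit.py <<'E'
from h import *
from scipy.optimize import least_squares
T=lambda x,y:(x/4+180-.375,y/4+140-.375)
S=lambda x,y:(x/5+190-.4,y/5+125-.4)
t=lambda x,y:(x/1.5-.17,y/1.5-.17)
# rack
rc=[T(623,76),T(714,50),T(771,217),T(676,248)]
P=np.array([ray("top1",p,.024) for p in rc]); c=P.mean(0)
ex=(P[1]+P[2]-P[0]-P[3])/2; ey=(P[0]+P[1]-P[2]-P[3])/2
print("rack",c,np.linalg.norm(ex),np.linalg.norm(ey),np.degrees(np.arctan2(ey[1],ey[0])),np.degrees(np.arctan2(ex[1],ex[0])))
def cf(p,l):
    x,y,a=p[:3]; l=np.array(l,float); ca,sa=np.cos(a),np.sin(a)
    return [x+ca*l[0]-sa*l[1],y+sa*l[0]+ca*l[1],l[2]]
def hinge(p,l):
    hx,hy,th=p[4],p[5],p[6]; ca,sa=np.cos(-th),np.sin(-th)
    return cf(p,[hx+ca*l[0]-sa*l[1],hy+sa*l[0]+ca*l[1],l[2]])
H=.118
obs=[("top1",t(180,228),lambda p:cf(p,[.095,-.085,H])),("top1",t(296,236),lambda p:cf(p,[-.095,-.085,H])),
("top1",t(292,343),lambda p:cf(p,[-.095,.085,H])),("top1",t(166,333),lambda p:cf(p,[.095,.085,H])),
("scene1",t(355,349),lambda p:cf(p,[-.095,.085,H])),("scene1",t(283,283),lambda p:cf(p,[-.095,-.085,H])),("scene1",t(208,336),lambda p:cf(p,[.095,-.085,H])),
("top1",T(333,137),lambda p:cf(p,[-.095-p[3],-.071,.074])),("top1",T(315,318),lambda p:cf(p,[-.095-p[3],.041,.074])),
("scene1",S(299,234),lambda p:cf(p,[-.095-p[3],-.071,.074])),("scene1",S(430,352),lambda p:cf(p,[-.095-p[3],.041,.074])),
("top1",T(290,426),lambda p:hinge(p,[-.007,-.137,.112])),("scene1",S(507,395),lambda p:hinge(p,[-.007,-.137,.112])),
("top1",T(92,320),lambda p:hinge(p,[-.007,-.0,.112])),("scene1",S(250,440),lambda p:hinge(p,[-.007,-.0,.112])),
]
def res(p): return np.concatenate([proj(n,f(p))[0]-np.array(u) for n,u,f in obs])
s=least_squares(res,[.42,.3,np.pi/2,.15,-.1,.06,1.2],loss="soft_l1")
print("cooler x y yaw tray hx hy door",s.x.round(4)); print(res(s.x).reshape(-1,2).round(1))
np.save("p.npy",s.x)
for l in [T(110,148),T(107,250)]: print("rear lips",ray("top1",l,.041))
for q in (T(488,245),): print("beaker top",ray("top1",q,.068))
E
python3 fit.py
```

```text
rack [ 0.47787133 -0.10007035  0.024     ] 0.06375893080767729 0.11634178283247848 15.337212123975098 -73.38562509963897
cooler x y yaw tray hx hy door [ 0.4318  0.3934  1.4722  0.1552 -0.1206  0.0475  1.994 ]
[[-1.8 -0.5]
 [ 0.8  1.2]
 [-4.8  1.5]
 [-2.9  0.9]
 [ 3.5 -8.1]
 [10.4 -5.2]
 [-4.  -3.7]
 [-0.5 -0.4]
 [-0.1 -0.6]
 [-0.1 -0.6]
 [ 0.5 -0.5]
 [ 0.2  0.5]
 [ 1.8 -1.5]
 [-1.3 -2. ]
 [-0.1  0.7]]
rear lips [0.47742579 0.27808724 0.041     ]
rear lips [0.41186853 0.27932014 0.041     ]
beaker top [0.40949752 0.04119378 0.068     ]
```

```bash
python3 - <<'E'
from h import *
c=vision.read_camera("wrist");o=get_obs();V=c["view"]
Rt=R.from_quat(o["orientation"]).as_matrix();C=-V[:3,:3].T@V[:3,3]
print("cam in tool",Rt.T@(C-o["position"]),"fwd",Rt.T@V[2,:3],"K",c["intrinsics"][0,0],c["dist"])
ca,sa=np.cos(1.4722),np.sin(1.4722)
n=np.array([.4318+ca*-.177+sa*.015,.3934+sa*-.177-ca*.015]);print("nest",n)
for nm,p,y in(("nest",[*n,.06],1.4722),("rack",[.478,-.1,.02],.27)):
  for k in(-1,0,1):
    q=kinematics.solve_ik(p,down(y+k*np.pi)); print(nm,k,None if q is None else np.round(q,2))
E
```

```text
cam in tool [ 0.07799623 -0.00031005 -0.12570065] fwd [-3.08245786e-01  1.57931672e-04  9.51306738e-01] K 316.11354170521986 [0.01612684 0.         0.         0.         0.        ]
nest [0.42930386 0.21578308]
nest -1 [ 0.46  0.41  2.08 -0.    0.65 -2.58]
nest 0 [ 0.46  0.41  2.08 -0.    0.65  0.56]
nest 1 [ 0.46  0.41  2.08 -0.    0.65 -2.58]
rack -1 [-0.21  0.5   2.07  0.    0.57 -2.05]
rack 0 [-0.21  0.5   2.07 -0.    0.57  1.09]
rack 1 [-0.21  0.5   2.07  0.    0.57 -2.05]
```

```bash
python3 - <<'E'
from h import *
bot.reach([.435,.235,.27],down(1.4722+np.pi)); snap("wrist","w_nest",scale=1.5)
bot.reach([.478,-.1,.18],down(.27+np.pi)); snap("wrist","w_rack",scale=1.5)
print(get_obs()["time_s"])
E
```

```text
4.6083
```

View pics/w_nest.png

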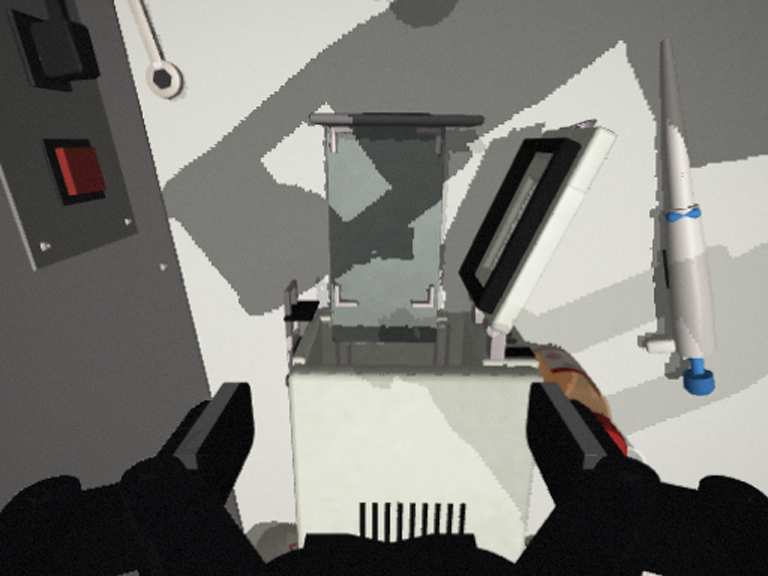

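View pics/w_rack.png

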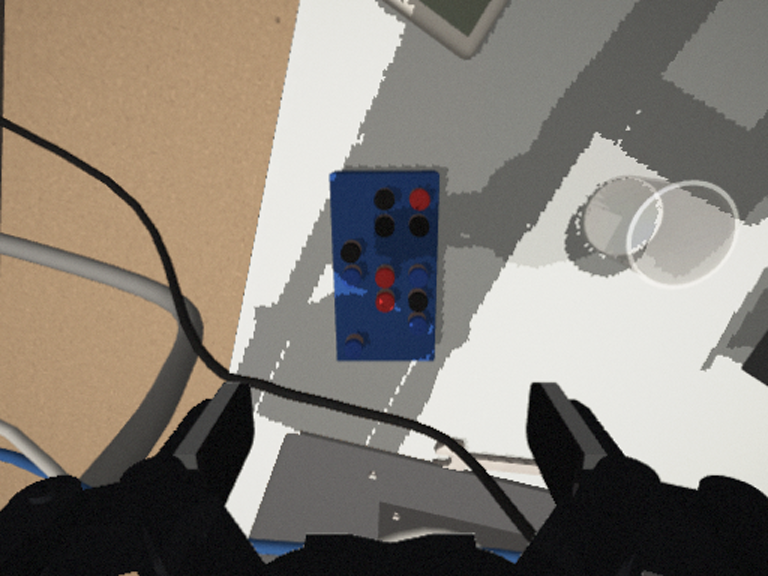

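In the wrist view of the nest, the lips are at about (334,305), (435,305), (332,131) and (442,131), the plate top runs from (310,117) to (484,117), and the door leaf runs from (500,330) to (610,135). In the rack view, the top plate corners are about (331,172), (439,171), (435,360) and (337,360). I'll enlarge the nest once.

```bash
python3 - <<'E'
from h import *
b=np.load("pics/w_nest.npz")["f"][68:218,195:345]; b=cv2.resize(b,None,fx=4,fy=4,interpolation=cv2.INTER_CUBIC)
cv2.imwrite("pics/n_c.png",cv2.convertScaleAbs(b,alpha=1.5)[:,:,::-1])
f=lambda x,y:((x+.5)/1.5-.5,(y+.5)/1.5-.5)
P=np.array([ray("w_rack",f(*p),.024) for p in[(331,172),(439,171),(435,360),(337,360)]]); c=P.mean(0)
ex=(P[1]+P[2]-P[0]-P[3])/2; ey=(P[0]+P[1]-P[2]-P[3])/2
print(c,np.linalg.norm(ex),np.linalg.norm(ey),np.arctan2(ey[1],ey[0]),np.arctan2(ex[1],ex[0]))
E
```

```text
[ 0.47595746 -0.10261617  0.024     ] 0.06316792132519902 0.11953914351640445 -2.8678715851892393 1.846571434424662
```

View pics/n_c.png

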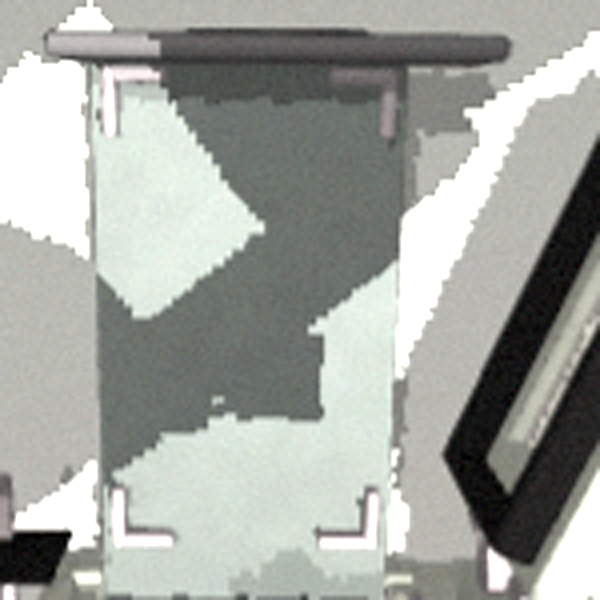

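The crop shows all four lips clearly. Their outer top corners are at (113,548), (379,548), (104,69) and (397,69), and the plate top runs from x=45 to x=510 between y=32 and y=62.

```bash
python3 - <<'E'
from h import *
T=lambda x,y:((x+.5)/4+195-.5,(y+.5)/4+68-.5)
P=np.array([ray("w_nest",T(*p),.041) for p in[(104,69),(397,69),(379,548),(113,548)]]); c=P.mean(0)
ex=(P[2]+P[3]-P[0]-P[1])/2; ey=(P[0]+P[3]-P[1]-P[2])/2
print("nest",c,"len",np.linalg.norm(ex),np.linalg.norm(ey),"yaw",np.arctan2(ex[1],ex[0]),np.arctan2(ey[1],ey[0])+np.pi/2)
Q=np.array([ray("w_nest",T(*p),.074) for p in[(45,33),(510,34)]]);d=Q[0]-Q[1]
print("plate",Q,np.linalg.norm(d),np.arctan2(d[1],d[0])+np.pi/2)
D=lambda x,y:((x+.5)/1.5-.5,(y+.5)/1.5-.5)
A=np.array([ray("w_nest",D(*p),.112) for p in[(618,133),(507,331)]]);print("door outer edge",A,np.linalg.norm(A[0]-A[1]))
A=np.array([ray("w_nest",D(*p),.118) for p in[(289,372),(541,376)]]);print("front top edge",A,np.linalg.norm(A[0]-A[1]))
# grasp
y=.275+np.pi
hand.move_gripper(.085,40)
bot.reach([.476,-.1026,.07],down(y)); bot.servo_line([.476,-.1026,.0205],velocity=.08)
o=get_obs(); print(o["position"],o["wrist_force"])
w=hand.move_gripper(.0,40); o=get_obs(); print(o["gripper_width"],o["grip_force"],o["position"],o["time_s"])
E
```

```text
nest [0.43551444 0.21370762 0.041     ] len 0.1342280480647658 0.07826936561772858 yaw 1.4586253627521588 1.4709405177948331
plate [[0.47562658 0.135022   0.074     ]
 [0.36570515 0.14627245 0.074     ]] 0.11049567656641836 1.468801571841445
door outer edge [[0.29790308 0.16504859 0.112     ]
 [0.36280967 0.27958328 0.112     ]] 0.1316474900760653
front top edge [[0.50567421 0.29160683 0.118     ]
 [0.34298838 0.31077398 0.118     ]] 0.16381104617348505
[ 0.47623841 -0.10265263  0.02075618] [ 0.21462538  0.31330685 -0.06010977]
0.06258271885554517 41.51218235492706 [ 0.47642422 -0.10269971  0.02136998] 6.4667
```

```bash
python3 - <<'E'
from h import *
y=1.468+np.pi; n=[.4355,.2137]
p=get_obs()["position"]; bot.servo_line([p[0],p[1],.15],velocity=.2)
bot.reach([*n,.15],down(y)); bot.servo_line([*n,.075],velocity=.12); bot.dwell(.2)
f0=get_obs()["wrist_force"]; print(f0,get_obs()["position"])
for z in np.arange(.072,.0549,-.002):
    bot.servo_line([*n,z],velocity=.04); o=get_obs(); d=o["wrist_force"]-f0
    print(round(z,4),o["position"].round(4),d.round(2))
    if d[2]>4: break
print(get_obs()["gripper_width"],get_obs()["time_s"])
snap("wrist","w_place",scale=1.5)
E
```

```text
[-0.40789072 -0.98533584 -1.43620911] [0.43603652 0.21392961 0.07576525]
0.072 [0.4354 0.2137 0.072 ] [ 0.08  1.76 -0.23]
0.07 [0.4354 0.2137 0.0698] [ 0.38  0.67 -0.32]
0.068 [0.4354 0.2136 0.0678] [ 0.38  1.76 -0.15]
0.066 [0.4354 0.2136 0.0659] [0.07 1.04 0.06]
0.064 [0.4354 0.2136 0.0639] [ 0.2   1.38 -0.57]
0.062 [0.4354 0.2137 0.0619] [ 0.26  1.53 -0.49]
0.06 [0.4354 0.2137 0.0599] [ 0.04 -0.23  0.3 ]
0.058 [0.4354 0.2137 0.0579] [0.3  1.36 0.91]
0.056 [0.4354 0.2137 0.0559] [ 0.49  1.57 -0.99]
0.06242061107034439 11.7083
```

View pics/w_place.png

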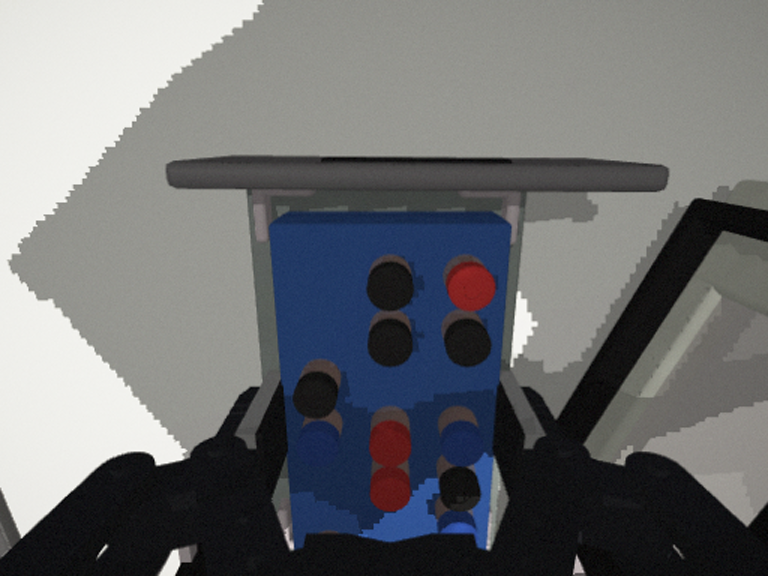

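The rack sits between the lips, with even gaps at the front lips at (265,215) and (510,215), and there was no contact on the way down. I'll lower it the last bit, release, and push the tray.

```bash
python3 - <<'E'
from h import *
y=1.468+np.pi; n=np.array([.4355,.2137]); ux=np.array([np.cos(1.468),np.sin(1.468)]); Q=down(y)
bot.servo_line([*n,.0548],velocity=.02); print(get_obs()["wrist_force"])
hand.move_gripper(.08,20); bot.dwell(.3)
bot.servo_line([*n,.15],velocity=.15)
snap("wrist","w_chk",scale=1.5)
hand.move_gripper(0,20)
m=np.array([.422,.1406])
s=m-ux*.06
bot.reach([*s,.15],Q); bot.servo_line([*s,.072],velocity=.15); bot.dwell(.2)
f0=get_obs()["wrist_force"]; print(f0,get_obs()["time_s"])
d=-.06
while d<.165:
    st=.012 if d<-.02 or 0<d<.12 else (.004 if d<.12 else .002)
    d+=st; bot.servo_line([*(m+ux*d),.072],velocity=.06)
    o=get_obs(); f=(o["wrist_force"]-f0)[:2]@ux; print(round(d,3),round(f,2),end="; ")
    if f<-6: break
print(get_obs()["position"],get_obs()["time_s"])
E
```

```text
[-2.4450744  -0.81329598  7.79734249]
[ 0.52337083  0.24142613 -0.13418668] 15.6583
-0.048 -0.36; -0.036 0.5; -0.024 -0.03; -0.012 -1.02; -0.008 -0.49; -0.004 -0.31; -0.0 -0.69; 0.004 -0.28; 0.016 0.63; 0.028 0.01; 0.04 0.35; 0.052 -1.37; 0.064 -0.2; 0.076 -0.19; 0.088 -1.17; 0.1 -0.78; 0.112 -0.67; 0.124 -0.16; 0.126 -0.65; 0.128 -1.48; 0.13 -0.98; 0.132 -1.42; 0.134 -0.94; 0.136 -0.24; 0.138 -0.3; 0.14 0.2; 0.142 0.04; 0.144 -0.26; 0.146 -4.02; 0.148 -14.5; [0.43673791 0.28595173 0.0719432 ] 24.5583
```

View pics/w_chk.png

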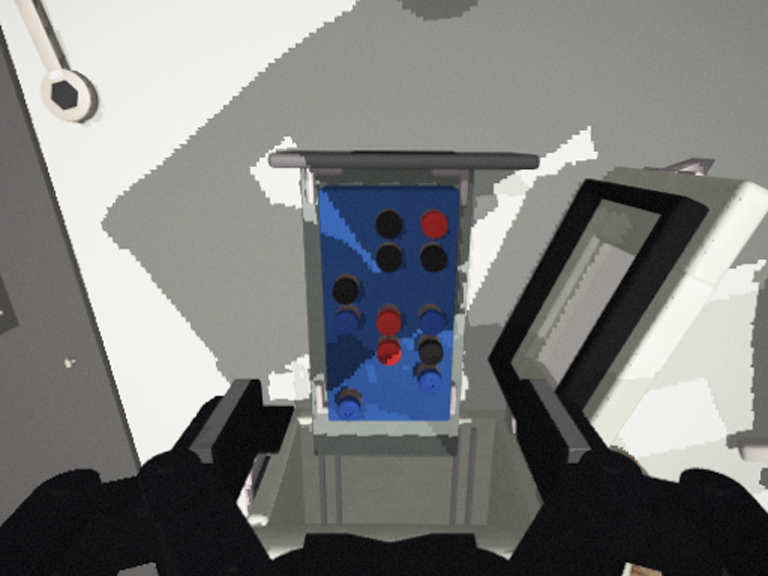

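The rack is seated square inside all four lips, and the tray reached its hard stop at 14 N. Next is the door.

```bash
cat > door.py <<'E'
from h import *
H=np.array([.3715,.2807]); A0=1.468-np.pi/2; Z=.082
def nrm(th): a=A0-th; return np.array([np.sin(a),-np.cos(a)])
def pose(th,off=0,z=Z):
    a=A0-th; u=np.array([np.cos(a),np.sin(a)]); n=nrm(th); p=H+u*.105+n*(.018+off)
    return [*p,z],down(np.arctan2(n[1],n[0]))
E
python3 - <<'E'
from door import *
print("bottle",ray("top1",np.array([242,366])/1.5,.122), "beaker2",ray("top1",np.array([213,392])/1.5,.068))
o=get_obs();p=o["position"];print("still pressing",o["wrist_force"],p)
ux=np.array([np.cos(1.468),np.sin(1.468)])
bot.servo_line([*(p[:2]-ux*.05),.072],velocity=.12)
bot.servo_line([*(p[:2]-ux*.06),.21],velocity=.2)
for th in(1.95,1.5,1.,.5,0,-.1):print(th,np.round(kinematics.solve_ik(*pose(th,.04)),2))
bot.reach(*pose(1.95,.05,.21)); snap("wrist","w_door",scale=1.5); print(get_obs()["time_s"])
E
```

```text
bottle [0.30639449 0.37052434 0.122     ] beaker2 [0.26682088 0.42845661 0.068     ]
still pressing [  1.09840817 -14.39898392   6.81413982] [0.43673791 0.28595173 0.0719432 ]
1.95 [ 0.66  0.21  2.34 -0.    0.6  -0.42]
1.5 [ 0.52  0.22  2.32  0.    0.6  -1.02]
1.0 [ 0.41  0.28  2.23  0.    0.63 -1.63]
0.5 [ 0.38  0.35  2.11  0.    0.68 -2.15]
0 [ 0.42  0.41  1.99 -0.    0.73 -2.62]
-0.1 [ 0.43  0.43  1.97 -0.    0.74 -2.7 ]
27.9
```

View pics/w_door.png

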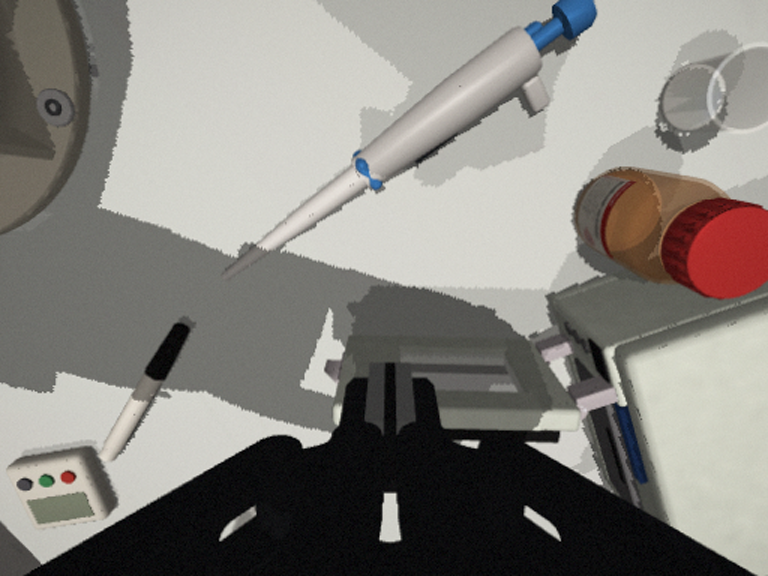

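The view shows the door's outer face under the fingers, from (340,400) to (575,425), with a clear space to descend. The bottle at (640,230) is well away. Now I push in steps and watch the force.

```bash
python3 - <<'E'
from door import *
bot.servo_line(pose(1.95,.05)[0],velocity=.15); bot.dwell(.1)
f0=get_obs()["wrist_force"]; print(f0)
th=1.95; off=.04
bot.servo_line(*pose(th,.012),velocity=.06)
while th>.30:
    th-=.1; bot.servo_line(*pose(th),velocity=.09)
    f=(get_obs()["wrist_force"]-f0)@np.array([*nrm(th),0]); print(round(th,2),round(f,1),end="; ")
    if f>9: break
print(get_obs()["time_s"])
if f<=9:
  peak=0
  while th>.0:
    th-=.014; bot.servo_line(*pose(th),velocity=.025)
    f=(get_obs()["wrist_force"]-f0)@np.array([*nrm(th),0]); print(round(th,3),round(f,1),end="; ")
    if f>2.5: break
print(get_obs()["time_s"]); np.savez("st.npz",th=th,f0=f0)
E
```

```text
[0.08833477 0.3437164  0.01126719]
1.85 0.1; 1.75 -0.2; 1.65 1.0; 1.55 0.1; 1.45 0.3; 1.35 0.4; 1.25 0.2; 1.15 1.0; 1.05 0.9; 0.95 1.1; 0.85 1.7; 0.75 0.5; 0.65 1.9; 0.55 2.1; 0.45 0.4; 0.35 1.6; 0.25 1.0; 34.45
0.236 1.8; 0.222 1.6; 0.208 1.0; 0.194 1.3; 0.18 0.6; 0.166 0.5; 0.152 1.0; 0.138 3.0; 36.45
```

```bash
python3 - <<'E'
from door import *
s=np.load("st.npz"); th=float(s["th"]); f0=s["f0"]; peak=0; drop=False
while th>-.16:
    th-=.008; bot.servo_line(*pose(th),velocity=.015)
    fs=[]
    for _ in range(3): fs.append((get_obs()["wrist_force"]-f0)@np.array([*nrm(th),0])); bot.dwell(.02)
    f=np.mean(fs); print(round(th,3),round(f,1),end="; ")
    if f>peak and not drop: peak=f
    if peak>3 and f<peak*.45: drop=True
    if f>13 or (drop and f>7): break
print(drop,peak,get_obs()["time_s"]); np.savez("st.npz",th=th,f0=f0)
E
```

```text
0.13 5.9; 0.122 6.1; 0.114 6.0; 0.106 6.1; 0.098 4.1; 0.09 0.5; 0.082 0.6; 0.074 1.3; 0.066 5.8; 0.058 10.2; True 6.113542903029978 39.45
```

The force peaked at 6 N over the lip, dropped to 0.5 N, then rose at the buffer, so the latch snapped in. I'll back off and check from image differences and force that the door stays put.

```bash
python3 - <<'E'
from door import *
s=np.load("st.npz"); th=float(s["th"]); f0=s["f0"]
bot.servo_line(*pose(th,.01),velocity=.03); bot.servo_line(*pose(th,.05),velocity=.1); bot.dwell(.1)
a=vision.read_camera("wrist")["frame"].astype(int); bot.dwell(1.0); b=vision.read_camera("wrist")["frame"].astype(int)
print("diff",np.abs(a-b).mean(),(np.abs(a-b).max(2)>40).sum())
print("force",(get_obs()["wrist_force"]-f0).round(1))
# touch again lightly: where is the door?
for off in(.02,.01,.006,.004,.002,.001):
    bot.servo_line(*pose(th,off),velocity=.05); bot.dwell(.05)
    f=np.mean([(get_obs()["wrist_force"]-f0)@np.array([*nrm(th),0]) for _ in range(3)]); print(off,round(f,1))
    if f>2.5: break
bot.servo_line(*pose(th,.06),velocity=.08); bot.servo_line(pose(th,.07,.25)[0],velocity=.15); bot.dwell(.3)
print(get_obs()["wrist_force"],get_obs()["time_s"])
c=vision.read_camera("wrist")["frame"].astype(int); bot.dwell(.5); d=vision.read_camera("wrist")["frame"].astype(int); print((np.abs(c-d).max(2)>40).sum())
E
```

```text
diff 2.91207038031684 1513
force [-0.7  0.1 -0.8]
0.02 0.4
0.01 0.9
0.006 -0.6
0.004 0.9
0.002 0.2
0.001 4.4
[0.48238504 0.26669164 0.09689572] 46.5417
1224
```

The second touch met no resistance across the lip zone (4–8 mm off) and found the door only at the buffer, so it is latched. The arm is clear.

```bash
python3 -c "
from h import *
print(hand_in())"
```

```text
the job is handed in; nothing more can be done
None
```

I put the rack in the nest, slid the tray to its hard stop (about 14 N), pushed the door over the latch (6 N at the lip) and handed the job in at about 47 s; a second touch found the door still shut, but no verdict came back.

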